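# Make up the sweet and the savoury biscuit kit

## Task

Make up two biscuit kits from the row of things on the worktop. In the tray with three pockets, put the brown bottle in the pocket next to the tray's wire loop, the round cutter in the middle pocket and the heart-shaped cutter in the far pocket; in the tray with two pockets, put the wooden pepper mill in the pocket next to the wire loop and the square cutter in the other. Everything stands upright or lies flat on its pocket's floor at the end; never tip the bottle or the mill over, and leave the star-shaped cutter and the small jar where they are.

Things in the scene. Friction and masses are not known exactly. Their poses are not given: they have to be found in the camera images.
- long_tray: Low oblong wooden tray with three square pockets in a row, 260 x 90 mm, 11 mm high, a dark wire loop 28 mm long on its +y end. Fixed. Origin: centre of underside, on the worktop; y runs along the row of pockets. Pockets 80 x 80 mm inside, 85 mm apart; floor 5 mm, rim and dividers 11 mm above the worktop. Pocket centres in its frame: y = +85 mm (next to the loop), 0 (middle), -85 mm (far).
- short_tray: Low oblong wooden tray with two square pockets, 175 x 90 mm, 11 mm high, a dark wire loop 28 mm long on its -y end. Fixed. Origin: centre of underside, on the worktop; y runs along the row of pockets. Pockets 80 x 80 mm inside, 85 mm apart; floor 5 mm, rim and dividers 11 mm above the worktop. Pocket centres in its frame: y = -42.5 mm (next to the loop), +42.5 mm (other).
- vanilla_bottle: Brown glass bottle, 58 mm across and 129 mm tall, standing; round white screw cap 32 mm across from 109 to 129 mm up, fixed, by which it can be lifted; 0.26 kg. Origin: centre of its underside, z up.
- pepper_mill: Dark wooden pepper mill, 58 mm across and 150 mm tall, standing; its round head is up to 50 mm across from 109 to 139 mm up, with a 12 mm knob on top, all fixed; it can be lifted by the head; 0.18 kg. Origin: centre of its underside, z up.
- cutter_round: Round cutter, 58 mm across: a 25 mm tall tinplate pastry cutter lying flat, open shape but solid to the touch inside; 22 g. Origin: centre of its underside, z up. 
- cutter_square: Square cutter, 50 x 50 mm: a 25 mm tall tinplate pastry cutter lying flat, open shape but solid to the touch inside; 22 g. Origin: centre of its underside, z up. Its sides are parallel to its x and y.
- cutter_heart: Heart-shaped cutter, 58 mm (x) by 64 mm (y): a 25 mm tall tinplate pastry cutter lying flat, open shape but solid to the touch inside; 22 g. Origin: centre of its underside, z up. Its point is at x = -29 mm, its two lobes at +x; it is widest (64 mm, along y) at about x = +10 mm, where it can be gripped.
- cutter_star: Star-shaped cutter, 70 x 67 mm: a 25 mm tall tinplate pastry cutter lying flat, open shape but solid to the touch inside; 22 g. Origin: centre of its underside, z up. Not wanted: leave it.
- sprinkle_b: Small clear jar of white cake decorations with a grey screw lid, 67 mm across, 67 mm tall. Origin: centre of its underside. Not wanted: leave it. (Behind the row of things, shut wall cabinets begin 0.45 m above the worktop at x = 0.58: keep the wrist out of them.)
Mind the look-alikes: they are no part of the job. What is shaped like the vanilla_bottle but green, pink or purple is not meant.

How it is judged:
By the outcome, as a careful person would: the job done as asked, in the order asked, and still so for the second after the job is handed in, with the robot touching nothing.
It also fails if it takes over 133 s, if anything falls off the work surface, if the arm or the gripper's body presses on something with over 40 N, if the wrist force passes 120 N, or if a joint passes its speed limit or range.

## Robot

A 7-joint arm with a two-finger parallel gripper is mounted at the origin on a cart in front of the work surface, level with it; the furniture and walls round the work are solid. World frame = base frame: x ahead of the robot, y to its left, z up, the work surface at z = 0. Lengths are in m, angles in rad, forces in N, time in s.
With the tool pointing down it reaches from about 0.4 to 0.9 m from the base axis. Payload 5.5 kg.
Tool frame: the origin (TCP) lies on the centre line of the jaws, within the pads' length; the fingertips stand robot.tip_extent ahead of it and the grasp point (between the pads) lies 8 mm behind it (robot.tip_extent is the distance from the TCP to the fingertips, in m); z points along the fingers, y is the direction in which the jaws open and shut (so a half turn about z gives the same grasp; the last joint's range is limited). The gripper opens to 92 mm and grips with 3 to 60 N. Pads are 19 mm wide; open, the fingers measure 130 mm over their backs; the gripper's body (75 mm by 190 mm) begins 47 mm behind the grasp point.
Start: joints at [-0.983, 0.501, -0.427, 1.55, 0.221, 1.138, -0.21], TCP at [0.207, 0.616, 0.238] pointing down, gripper open.
Joint ranges: [-2.88, 2.88], [-0.31, 2.03], [-1.54, 1.56], [0.2, 2.42], [-1.41, 4.55], [0.19, 2.02], [-2.57, 2.57]. Speed limits (rad/s): [2.57, 2.57, 3.14, 3.14, 3.14, 3.14, 3.14].

## Interface

Orientations are given as [roll, pitch, yaw] about the fixed x, y, z axes, in that order (R = Rz(yaw) Ry(pitch) Rx(roll)).
In Python, from workcell import robot gives the robot as it stands.
- The arm moves only by the shell command python3 -m crank 'ROWS' [FORCE]. ROWS is JSON, a list of rows, each an object of numbers: "ax", "ay", "az": the turn, a rotation vector about the tool's x, y, z each as a share of pi rad, from -1 to 1; "dx", "dy", "dz": the shift along the tool's x, y, z each as a share of 0.2 m, from -1 to 1; "claw": the closure, from -1 (fully open) to 1 (shut), so that 0 is half open. In form: [{"ax": .., "ay": .., "az": .., "dx": .., "dy": .., "dz": .., "claw": ..}, ...]. A call has 1 to 20 rows; each row is the pose to reach, as a shift and turn from the pose measured when the call began, along the tool's axes at that moment, turning the shorter way round; what a row does not reach only later rows make up. A row lasts 1/10 s, in which the tool goes at most 50 mm and 8.59 degrees, less where a joint would pass 70% of its speed; a pose out of reach is approached as far as the arm can. A call with a number of a shift or a turn outside -1 to 1 is refused whole. A call with a gripper value outside its range is refused whole. The fingers move at their own pace and stop on an object; FORCE is the grip in N (left out, the last holds). Time passes only in rows, so rows that repeat a pose let the fingers close. It gives the time, the measured TCP pose, the force and the opening at its end, in the units of the state.
- robot.state(): the state, without advancing time (a new reading comes with each control period).
- robot.get_image(name): name is "scene" or "top" or "wrist"; returns a dict with "pixels" (384x512x3 uint8, blue, green, red), "range_z" (384x512 float32, m along the optical axis (not along the pixel's ray), 0 where there is no reading), "camera_matrix" (3x3 intrinsics, pixels), "position" and "orientation" of the camera in the world; the wrist camera has in their place "mount" (4x4, takes a point from camera to tool coordinates, whose origin is the TCP and whose axes are the flange's). Camera axes: x right, y down, z forward; pixel columns grow to the right and rows downward; lengths in m; the calibration is good to about 2 mm. A picture is of the moment at which its call begins: read the wrist's pose just before it.
- robot.close_job(): hands the job in, once; it reports no verdict.
Trained networks look in a picture, given as the dict that the camera call returned (one of the last four; its "shot" number tells which), for a name from the list of things; names that differ only in an ending like _2 or _b are one class to them, and where a whole thing is asked for, a point or a joint stands for the part that bears it (a point fixed in the world has none). Each returns a list of dicts, best first, with "score" (0 to 1); they miss things now and then, are a little off and sometimes report something else, mostly with a low value. They report only what shows in the picture. A call takes as long as a camera call. They do not tell look-alikes from the thing itself.
- robot.cut_out(picture, name): "mask" (384x512 bool, what is visible of it) and "extent" ([left, top, width, height] in pixels, round what is visible of it).
The state is a dict: "clock": time; "joint_pos": joint angles; "qvel": joint speeds; "effort": joint torques, N m; "eef_pos": TCP position; "tool_rot": TCP orientation; "wrist_force": force on the tool from outside, world axes, zero at the start; "moment": the same for the moment, N m; "opening": finger opening in m.
Only numpy, scipy, OpenCV 4.12 (cv2) and the standard library are available. Lean on these libraries where they do the work, as an engineer would, in place of code of your own. Each camera call takes 0.05 s, during which the arm holds its last target. There are 200 camera calls.

## Working session

There is one attempt and no reset: what is moved stays moved. The work goes in short steps, Python scripts to look and compute and a shell command to move; the robot and the scene stay as the last step left them, time stands still between calls to the robot, and variables do not carry over. Pictures are saved under pics/ and viewed, about 12 in all and at most 16, crops included, and the job is handed in when it is done.

```bash
ls; mkdir -p pics; python3 - <<'E'
from workcell import robot
import cv2, json
s=robot.state(); print({k:s[k] for k in ('clock','eef_pos','tool_rot','opening')}, robot.tip_extent)
for n in ('scene','top'):
    p=robot.get_image(n); cv2.imwrite(f'pics/{n}0.png',p['pixels']); print(n,p['position'],p['orientation'])
E
```

```text
pics
{'clock': 0.0, 'eef_pos': array([0.2072373 , 0.61536719, 0.2366765 ]), 'tool_rot': array([-3.13966827e+00, -8.56179315e-05,  2.81689825e+00]), 'opening': 0.09182763991459357} 0.011
scene [-0.50432868  0.63974065  0.79992447] [-2.14858216  0.02239277 -2.20817534]
top [ 0.20855126 -0.06141436  1.20551498] [-2.94367031  0.01258049 -1.56187826]
```

View pics/scene0.png

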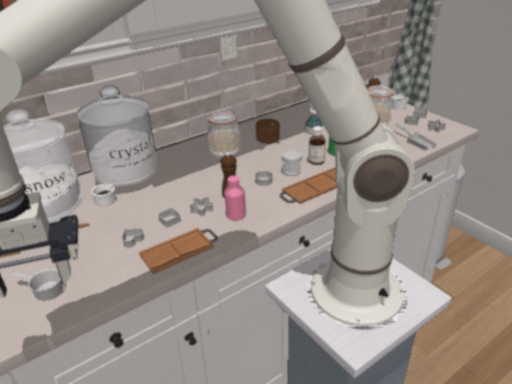

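View pics/top0.png

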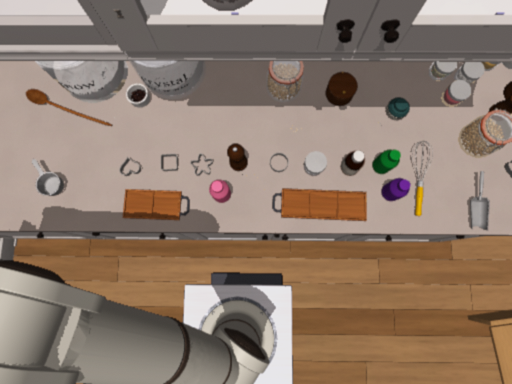

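The top view shows the row from left (+y) to right:
- heart (131,167)
- square (170,162)
- star (203,165)
- mill (237,157)
- round (279,162)
- jar (316,162)
- brown bottle (355,160)

The green, purple and pink bottles are look-alikes. The short tray is at (153,204) and the long tray at (323,204). Next I'll measure them.

```bash
cat > h.py <<'E'
from workcell import robot
import numpy as np, cv2
from scipy.spatial.transform import Rotation as R
def rot(o): return R.from_euler('xyz',np.asarray(o)).as_matrix()
def shoot(name):
    s=robot.state(); p=robot.get_image(name)
    if name=='wrist':
        T=np.eye(4); T[:3,:3]=rot(s['tool_rot']); T[:3,3]=s['eef_pos']; p['T']=T@np.array(p['mount'])
    else:
        T=np.eye(4); T[:3,:3]=rot(p['orientation']); T[:3,3]=p['position']; p['T']=T
    return p
def cloud(p):
    """HxWx3 world points (nan where no range)"""
    K=np.array(p['camera_matrix']); z=np.where(p['range_z']>0,p['range_z'],np.nan)
    v,u=np.indices(z.shape)
    c=np.stack([(u-K[0,2])/K[0,0]*z,(v-K[1,2])/K[1,1]*z,z],-1)
    return c@p['T'][:3,:3].T+p['T'][:3,3]
def rect(xy):
    (c,wh,a)=cv2.minAreaRect((np.asarray(xy)*1000).astype(np.float32)); return np.round(c,1),np.round(wh,1),round(a,1)
def move(target,yaw=None):
    """shares for crank rows to take TCP to target, tool down with yaw (deg)"""
    s=robot.state(); M=rot(s['tool_rot']); d=M.T@(np.asarray(target)-s['eef_pos'])/0.2
    yaw0=s['tool_rot'][2] ; 
    y=yaw0 if yaw is None else np.radians(yaw)
    best=min((R.from_matrix(M.T@rot([np.pi,0,y+k*np.pi])).as_rotvec()/np.pi for k in ((0,) if yaw is None else (0,1))),key=np.linalg.norm)
    print('d',np.round(d,3),'a',np.round(best,4),'yaw0',round(np.degrees(yaw0),1))
E
python3 - <<'E'
from h import *
p=shoot('top'); C=cloud(p); print(np.array(p['camera_matrix']).round(1).tolist())
for n in ['long_tray','short_tray','vanilla_bottle','pepper_mill','cutter_round','cutter_square','cutter_heart','cutter_star','sprinkle_b']:
    for r in robot.cut_out(p,n)[:4]:
        P=C[r['mask']]; P=P[~np.isnan(P[:,0])]
        zt=np.percentile(P[:,2],95)
        Q=P[P[:,2]>(zt-.012 if zt>.06 else 0.004)]
        print(n,round(r['score'],2),r['extent'],'z',P[:,2].min().round(3),zt.round(3),rect(Q[:,:2]) if len(Q)>3 else '')
E
```

```text
[[393.8, 0.0, 253.5], [0.0, 393.8, 185.6], [0.0, 0.0, 1.0]]
long_tray 0.57 [272.5, 184.9, 95.7, 36.5] z -0.006 0.012 (array([ 392.7, -245.4]), array([287.9,  90.9]), 88.1)
short_tray 0.65 [123.1, 190.9, 67.1, 27.5] z -0.004 0.012 (array([388. , 255.2]), array([201.7,  90.4]), 87.8)
vanilla_bottle 0.96 [371.3, 148.7, 28.6, 23.7] z 0.004 0.129 (array([ 515.3, -443.5]), array([29.1, 27.9]), 61.8)
vanilla_bottle 0.89 [210.0, 176.1, 20.6, 27.9] z -0.006 0.129 (array([422.5,  56. ]), array([29.6, 28.1]), 0.1)
vanilla_bottle 0.68 [341.2, 152.8, 23.1, 21.7] z 0.004 0.129 (array([ 513. , -340.3]), array([27.9, 29.3]), 3.8)
vanilla_bottle 0.65 [379.6, 175.5, 31.3, 25.2] z -0.006 0.128 (array([ 430.2, -464. ]), array([29. , 29.4]), 64.8)
pepper_mill 0.85 [226.6, 140.8, 20.6, 27.8] z -0.001 0.141 (array([525.7,   6.8]), array([42.6, 41. ]), 27.6)
pepper_mill 0.7 [120.0, 160.7, 21.2, 12.8] z -0.004 0.026 (array([498. , 345.7]), array([56.3, 46.5]), 49.0)
cutter_round 0.56 [276.0, 152.1, 10.5, 16.9] z -0.007 0.026 (array([ 522.2, -133.1]), array([29.7, 56.8]), 86.3)
cutter_square 0.47 [157.6, 154.2, 18.3, 16.8] z -0.005 0.027 (array([521.1, 221.7]), array([50.9, 51.2]), 4.2)
cutter_heart 0.66 [118.0, 159.8, 22.9, 12.2] z -0.004 0.025 (array([499. , 348.3]), array([57.1, 47.1]), 40.5)
cutter_star 0.51 [191.9, 155.8, 20.5, 19.6] z -0.006 0.026 (array([517.7, 123.1]), array([45.9, 65.8]), 43.2)
sprinkle_b 0.86 [306.7, 151.9, 20.3, 26.3] z -0.001 0.07 (array([ 511.1, -229.8]), array([63.6, 63.8]), 63.4)
```

```bash
python3 - <<'E'
from h import *
p=shoot('top'); C=cloud(p)
img=p['pixels'].astype(int)
for n,(u0,u1) in dict(long=(270,372),short=(118,195)).items():
    B=img[180:228,u0:u1]; c=C[180:228,u0:u1]
    m=(B[...,2]-B[...,0]>40)&~np.isnan(c[...,0])
    m=cv2.morphologyEx(m.astype(np.uint8),cv2.MORPH_OPEN,np.ones((5,5)))>0
    print(n,rect(c[m][:,:2]))
for n,(y,x) in dict(round=(-.14,.52),square=(.222,.521),heart=(.35,.505),star=(.123,.518)).items():
    m=(abs(C[...,0]-x)<.06)&(abs(C[...,1]-y)<.048)&(C[...,2]>.013)&(C[...,2]<.035)
    print(n,m.sum(),rect(C[m][:,:2]))
# enlarged heart/square crop
o=cv2.resize(p['pixels'][140:190,110:190],None,fx=8,fy=8,interpolation=cv2.INTER_CUBIC); cv2.imwrite('pics/heart.png',o)
move([.513,-.340,.30],90)
E
```

```text
long (array([ 393.1, -260.7]), array([263.2,  93.5]), 87.7)
short (array([390.7, 271.3]), array([180.5,  93.4]), 88.3)
round 57 (array([ 523.4, -121.4]), array([56.3, 56.9]), 50.5)
square 70 (array([521.3, 221.6]), array([51.7, 51.3]), 4.2)
heart 85 (array([499.6, 343.6]), array([54.8, 54.5]), 56.7)
star 92 (array([515.8, 119.6]), array([64.6, 66. ]), 9.1)
d [-2.974 -4.043 -0.312] a [ 0.     -0.      0.3966] yaw0 161.4
```

View pics/heart.png

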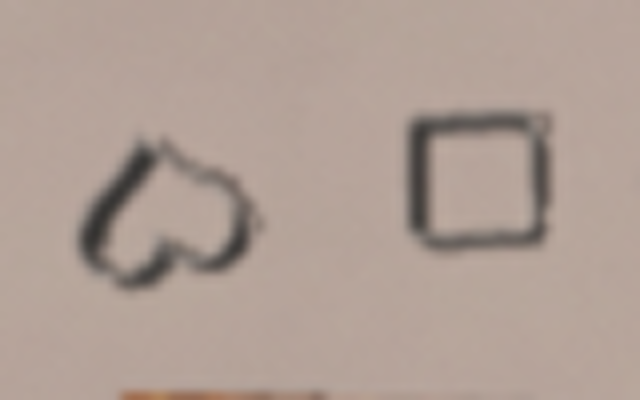

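The heart's point faces +x, turned about 13° toward +y, and the square is near (0.521, 0.222). Next I'll turn the jaws along x and travel to the bottle.

```bash
python3 -m crank '[{"dx":-1,"dy":0.08,"dz":-0.3,"az":0.3966,"claw":-1},{"dx":-1,"dy":0.08,"dz":-0.3,"az":0.3966,"claw":-1},{"dx":-1,"dy":0.08,"dz":-0.3,"az":0.3966,"claw":-1},{"dx":-1,"dy":0.08,"dz":-0.3,"az":0.3966,"claw":-1},{"dx":-1,"dy":0.08,"dz":-0.3,"az":0.3966,"claw":-1},{"dx":-1,"dy":0.08,"dz":-0.3,"az":0.3966,"claw":-1},{"dx":-1,"dy":0.08,"dz":-0.3,"az":0.3966,"claw":-1},{"dx":-1,"dy":0.08,"dz":-0.3,"az":0.3966,"claw":-1},{"dx":-1,"dy":0.08,"dz":-0.3,"az":0.3966,"claw":-1},{"dx":-1,"dy":0.08,"dz":-0.3,"az":0.3966,"claw":-1}]'
python3 -c "from h import *;move([.513,-.340,.30],90)"
```

```text
d [-2.974 -4.043 -0.312] a [ 0.     -0.      0.3966] yaw0 161.4schema error: expected keys ax, ay, az, dx, dy, dz, claw
```

```bash
python3 -m crank '[{"ax":0,"ay":0,"dx":-1,"dy":0.08,"dz":-0.3,"az":0.3966,"claw":-1},{"ax":0,"ay":0,"dx":-1,"dy":0.08,"dz":-0.3,"az":0.3966,"claw":-1},{"ax":0,"ay":0,"dx":-1,"dy":0.08,"dz":-0.3,"az":0.3966,"claw":-1},{"ax":0,"ay":0,"dx":-1,"dy":0.08,"dz":-0.3,"az":0.3966,"claw":-1},{"ax":0,"ay":0,"dx":-1,"dy":0.08,"dz":-0.3,"az":0.3966,"claw":-1},{"ax":0,"ay":0,"dx":-1,"dy":0.08,"dz":-0.3,"az":0.3966,"claw":-1},{"ax":0,"ay":0,"dx":-1,"dy":0.08,"dz":-0.3,"az":0.3966,"claw":-1},{"ax":0,"ay":0,"dx":-1,"dy":0.08,"dz":-0.3,"az":0.3966,"claw":-1},{"ax":0,"ay":0,"dx":-1,"dy":0.08,"dz":-0.3,"az":0.3966,"claw":-1},{"ax":0,"ay":0,"dx":-1,"dy":0.08,"dz":-0.3,"az":0.3966,"claw":-1}]'
python3 -c "from h import *;move([.513,-.340,.30],90)"
```

```text
clock: 1.65
eef_pos: [0.4019, 0.5675, 0.2977]
tool_rot: [3.142, 0.0, 1.571]
wrist_force: [0.5, -0.5, -0.5]
opening: 0.092
d [-4.537  0.555 -0.011] a [0. 0. 0.] yaw0 90.0
```

```bash
python3 -m crank '[{"ax":0,"ay":0,"az":0,"dx":-1,"dy":0.55,"dz":0,"claw":-1},{"ax":0,"ay":0,"az":0,"dx":-1,"dy":0.55,"dz":0,"claw":-1},{"ax":0,"ay":0,"az":0,"dx":-1,"dy":0.55,"dz":0,"claw":-1},{"ax":0,"ay":0,"az":0,"dx":-1,"dy":0.55,"dz":0,"claw":-1},{"ax":0,"ay":0,"az":0,"dx":-1,"dy":0.55,"dz":0,"claw":-1}]'
python3 -m crank '[{"ax":0,"ay":0,"az":0,"dx":-1,"dy":0,"dz":0,"claw":-1},{"ax":0,"ay":0,"az":0,"dx":-1,"dy":0,"dz":0,"claw":-1},{"ax":0,"ay":0,"az":0,"dx":-1,"dy":0,"dz":0,"claw":-1},{"ax":0,"ay":0,"az":0,"dx":-1,"dy":0,"dz":0,"claw":-1}]'
python3 -m crank '[{"ax":0,"ay":0,"az":0,"dx":-1,"dy":0,"dz":0,"claw":-1},{"ax":0,"ay":0,"az":0,"dx":-1,"dy":0,"dz":0,"claw":-1},{"ax":0,"ay":0,"az":0,"dx":-1,"dy":0,"dz":0,"claw":-1},{"ax":0,"ay":0,"az":0,"dx":-1,"dy":0,"dz":0,"claw":-1}]'
python3 -m crank '[{"ax":0,"ay":0,"az":0,"dx":-1,"dy":0,"dz":0,"claw":-1},{"ax":0,"ay":0,"az":0,"dx":-1,"dy":0,"dz":0,"claw":-1},{"ax":0,"ay":0,"az":0,"dx":-1,"dy":0,"dz":0,"claw":-1},{"ax":0,"ay":0,"az":0,"dx":-1,"dy":0,"dz":0,"claw":-1}]'
python3 -c "from h import *;move([.513,-.340,.25],90)"
```

```text
clock: 2.15
eef_pos: [0.5149, 0.3621, 0.298]
tool_rot: [3.14, 0.002, 1.567]
wrist_force: [0.5, -0.5, 0.9]
opening: 0.0918
clock: 2.55
eef_pos: [0.5139, 0.1656, 0.2987]
tool_rot: [3.139, 0.002, 1.569]
wrist_force: [1.2, -0.0, -0.0]
opening: 0.0917
clock: 2.95
eef_pos: [0.5133, -0.0344, 0.2995]
tool_rot: [3.138, 0.002, 1.571]
wrist_force: [1.1, -0.5, 0.6]
opening: 0.0918
clock: 3.35
eef_pos: [0.5132, -0.2344, 0.3004]
tool_rot: [3.137, 0.002, 1.574]
wrist_force: [1.5, 0.7, 0.8]
opening: 0.0918
d [-0.528 -0.004  0.253] a [0.0014 0.0007 0.0009] yaw0 90.2
```

Fast and accurate. Next I'll go above the bottle and look with the wrist camera.

```bash
python3 -m crank '[{"ax":0,"ay":0,"az":0,"dx":-0.53,"dy":0,"dz":0.25,"claw":-1},{"ax":0,"ay":0,"az":0,"dx":-0.53,"dy":0,"dz":0.25,"claw":-1},{"ax":0,"ay":0,"az":0,"dx":-0.53,"dy":0,"dz":0.25,"claw":-1},{"ax":0,"ay":0,"az":0,"dx":-0.53,"dy":0,"dz":0.25,"claw":-1}]'
python3 - <<'E'
from h import *
p=shoot('wrist'); C=cloud(p); cv2.imwrite('pics/w1.png',p['pixels'])
m=(C[...,2]>.12)&(C[...,2]<.14)&(abs(C[...,1]+.34)<.05)
print(m.sum(),rect(C[m][:,:2]), np.median(C[m][:,2]))
m=(C[...,2]>.003)&(C[...,2]<.016)&(C[...,0]<.46); print(m.sum())
move([.513,-.340,.114],90)
E
```

```text
clock: 3.75
eef_pos: [0.5114, -0.3439, 0.2487]
tool_rot: [3.141, 0.003, 1.57]
wrist_force: [-0.3, 0.2, 0.7]
opening: 0.0915
1101 (array([ 514.1, -342. ]), array([30.7, 30.9]), 49.5) 0.12845992551089325
15784
d [ 0.008 -0.001  0.678] a [0.0008 0.0004 0.0004] yaw0 90.1
```

View pics/w1.png

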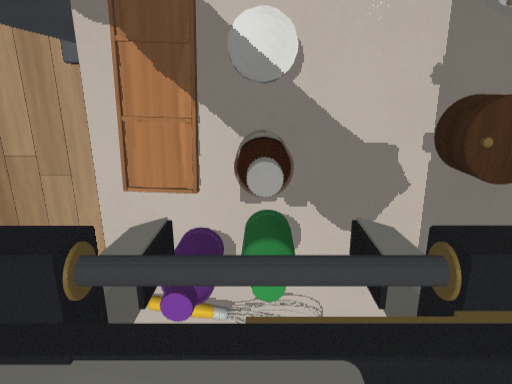

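The wrist view confirms the brown bottle, with its cap at pixel (265,178) and world (0.514,-0.342). Now I'll descend, grip and lift.

```bash
python3 -m crank '[{"ax":0,"ay":0,"az":0,"dx":0,"dy":0.003,"dz":0.2,"claw":-1},{"ax":0,"ay":0,"az":0,"dx":0,"dy":0.003,"dz":0.4,"claw":-1},{"ax":0,"ay":0,"az":0,"dx":0,"dy":0.003,"dz":0.55,"claw":-1},{"ax":0,"ay":0,"az":0,"dx":0,"dy":0.003,"dz":0.63,"claw":-1},{"ax":0,"ay":0,"az":0,"dx":0,"dy":0.003,"dz":0.675,"claw":-1},{"ax":0,"ay":0,"az":0,"dx":0,"dy":0.003,"dz":0.675,"claw":-1},{"ax":0,"ay":0,"az":0,"dx":0,"dy":0.003,"dz":0.675,"claw":-1}]' 25
python3 -m crank '[{"ax":0,"ay":0,"az":0,"dx":0,"dy":0,"dz":0,"claw":1},{"ax":0,"ay":0,"az":0,"dx":0,"dy":0,"dz":0,"claw":1},{"ax":0,"ay":0,"az":0,"dx":0,"dy":0,"dz":0,"claw":1},{"ax":0,"ay":0,"az":0,"dx":0,"dy":0,"dz":0,"claw":1},{"ax":0,"ay":0,"az":0,"dx":0,"dy":0,"dz":0,"claw":1},{"ax":0,"ay":0,"az":0,"dx":0,"dy":0,"dz":0,"claw":1},{"ax":0,"ay":0,"az":0,"dx":0,"dy":0,"dz":0,"claw":1},{"ax":0,"ay":0,"az":0,"dx":0,"dy":0,"dz":0,"claw":1}]' 25
python3 -m crank '[{"ax":0,"ay":0,"az":0,"dx":0,"dy":0,"dz":-0.1,"claw":1},{"ax":0,"ay":0,"az":0,"dx":0,"dy":0,"dz":-0.25,"claw":1},{"ax":0,"ay":0,"az":0,"dx":0,"dy":0,"dz":-0.4,"claw":1},{"ax":0,"ay":0,"az":0,"dx":0,"dy":0,"dz":-0.5,"claw":1},{"ax":0,"ay":0,"az":0,"dx":0,"dy":0,"dz":-0.5,"claw":1}]' 25
python3 -c "from h import *;move([.3965,-.1758,.1195],87.7)"
```

```text
clock: 4.5
eef_pos: [0.5149, -0.342, 0.1162]
tool_rot: [3.137, 0.003, 1.573]
wrist_force: [-0.3, 0.1, 0.2]
opening: 0.0918
clock: 5.3
eef_pos: [0.5145, -0.3419, 0.1159]
tool_rot: [3.137, 0.002, 1.573]
wrist_force: [-0.2, 0.5, -0.9]
opening: 0.037
clock: 5.8
eef_pos: [0.5157, -0.3428, 0.2188]
tool_rot: [3.133, 0.005, 1.572]
wrist_force: [0.1, 0.0, -3.1]
opening: 0.037
d [ 0.838 -0.599  0.487] a [0.0028 0.0015 0.0133] yaw0 90.1
```

```bash
python3 -m crank '[{"ax":0,"ay":0,"az":0,"dx":0.1,"dy":-0.08,"dz":0,"claw":1},{"ax":0,"ay":0,"az":0,"dx":0.25,"dy":-0.18,"dz":0,"claw":1},{"ax":0,"ay":0,"az":0.0133,"dx":0.42,"dy":-0.3,"dz":0,"claw":1},{"ax":0,"ay":0,"az":0.0133,"dx":0.6,"dy":-0.42,"dz":0,"claw":1},{"ax":0,"ay":0,"az":0.0133,"dx":0.74,"dy":-0.53,"dz":0,"claw":1},{"ax":0,"ay":0,"az":0.0133,"dx":0.838,"dy":-0.6,"dz":0,"claw":1},{"ax":0,"ay":0,"az":0.0133,"dx":0.838,"dy":-0.6,"dz":0,"claw":1}]' 25
python3 - <<'E'
from h import *
p=shoot('wrist'); C=cloud(p); cv2.imwrite('pics/w2.png',p['pixels'])
move([.3965,-.1758,.122],87.7)
E
```

```text
clock: 6.5
eef_pos: [0.3919, -0.1718, 0.2148]
tool_rot: [3.138, 0.001, 1.534]
wrist_force: [-0.7, 0.3, -3.1]
opening: 0.0357
d [-0.01   0.011  0.468] a [0.0021 0.0009 0.0007] yaw0 87.8
```

View pics/w2.png

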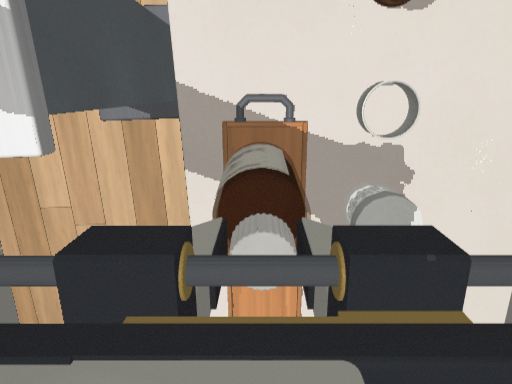

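The bottle is held over the loop-end pocket, with the loop at pixel (265,105) and the tray edge at 222–307. I'll lower it and release.

```bash
python3 -m crank '[{"ax":0,"ay":0,"az":0,"dx":-0.01,"dy":0.01,"dz":0.12,"claw":1},{"ax":0,"ay":0,"az":0,"dx":-0.01,"dy":0.01,"dz":0.26,"claw":1},{"ax":0,"ay":0,"az":0,"dx":-0.01,"dy":0.01,"dz":0.36,"claw":1},{"ax":0,"ay":0,"az":0,"dx":-0.01,"dy":0.01,"dz":0.42,"claw":1},{"ax":0,"ay":0,"az":0,"dx":-0.01,"dy":0.01,"dz":0.45,"claw":1},{"ax":0,"ay":0,"az":0,"dx":-0.01,"dy":0.01,"dz":0.465,"claw":1},{"ax":0,"ay":0,"az":0,"dx":-0.01,"dy":0.01,"dz":0.465,"claw":1},{"ax":0,"ay":0,"az":0,"dx":-0.01,"dy":0.01,"dz":0.465,"claw":1}]' 25
python3 -c "from h import *;move([.3965,-.1758,.121],87.7)"
```

```text
clock: 7.35
eef_pos: [0.3969, -0.1763, 0.1232]
tool_rot: [3.133, 0.003, 1.533]
wrist_force: [0.1, -0.7, -4.2]
opening: 0.036
d [ 0.002 -0.002  0.011] a [0.0026 0.0011 0.0007] yaw0 87.8
```

```bash
python3 -m crank '[{"ax":0,"ay":0,"az":0,"dx":0,"dy":0,"dz":0.006,"claw":1},{"ax":0,"ay":0,"az":0,"dx":0,"dy":0,"dz":0.012,"claw":1},{"ax":0,"ay":0,"az":0,"dx":0,"dy":0,"dz":0.012,"claw":1}]' 25
python3 -m crank '[{"ax":0,"ay":0,"az":0,"dx":0,"dy":0,"dz":0,"claw":0.1},{"ax":0,"ay":0,"az":0,"dx":0,"dy":0,"dz":0,"claw":-0.1},{"ax":0,"ay":0,"az":0,"dx":0,"dy":0,"dz":0,"claw":-0.4},{"ax":0,"ay":0,"az":0,"dx":0,"dy":0,"dz":0,"claw":-1},{"ax":0,"ay":0,"az":0,"dx":0,"dy":0,"dz":0,"claw":-1},{"ax":0,"ay":0,"az":0,"dx":0,"dy":0,"dz":0,"claw":-1}]' 25
python3 -m crank '[{"ax":0,"ay":0,"az":0,"dx":0,"dy":0,"dz":-0.15,"claw":-1},{"ax":0,"ay":0,"az":0,"dx":0,"dy":0,"dz":-0.35,"claw":-1},{"ax":0,"ay":0,"az":0,"dx":0,"dy":0,"dz":-0.5,"claw":-1},{"ax":0,"ay":0,"az":0,"dx":0,"dy":0,"dz":-0.5,"claw":-1}]'
python3 - <<'E'
from h import *
p=shoot('wrist'); C=cloud(p); cv2.imwrite('pics/w3.png',p['pixels'])
m=(C[...,2]>.115)&(C[...,2]<.15)&(abs(C[...,1]+.176)<.05)&(abs(C[...,0]-.397)<.05)
print('cap',m.sum(),rect(C[m][:,:2]),np.median(C[m][:,2]))
m=(C[...,2]>.015)&(C[...,2]<.035)&(abs(C[...,1]+.135)<.055)&(abs(C[...,0]-.52)<.05)
print('round',m.sum(),rect(C[m][:,:2]),cv2.minEnclosingCircle((C[m][:,:2]*1000).astype(np.float32)))
move([.5,-.21,.25],90)
E
```

```text
clock: 7.65
eef_pos: [0.3982, -0.1761, 0.1223]
tool_rot: [3.131, 0.003, 1.533]
wrist_force: [-3.0, 2.3, 11.3]
opening: 0.0355
clock: 8.25
eef_pos: [0.3982, -0.1762, 0.1222]
tool_rot: [3.131, 0.003, 1.533]
wrist_force: [-0.1, 0.1, -0.0]
opening: 0.0765
clock: 8.65
eef_pos: [0.3999, -0.1769, 0.2261]
tool_rot: [3.123, 0.005, 1.533]
wrist_force: [1.0, -0.4, -1.3]
opening: 0.0919
cap 1444 (array([ 398.7, -173.4]), array([30.9, 31.2]), 36.1) 0.13337058659361256
round 612 (array([ 523.3, -122.2]), array([58.4, 58.2]), 51.6) ((523.52099609375, -121.9812240600586), 29.62249755859375)
d [-0.15   0.514 -0.121] a [ 0.0048  0.0013 -0.012 ] yaw0 87.8
```

View pics/w3.png

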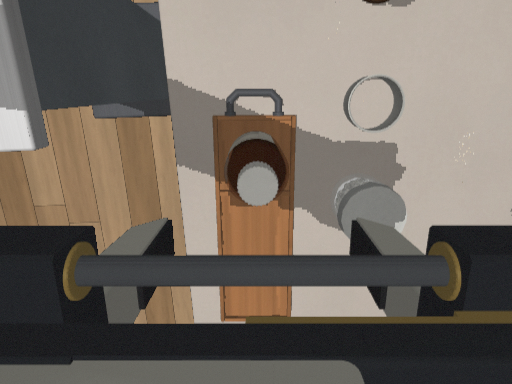

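The bottle stands in the loop pocket: cap top at z=0.133 as expected, seen at pixel (257,185). The round cutter is at (0.5234,-0.122). I'll go there and correct the small tilt on the way.

```bash
python3 -c "from h import *;move([.5234,-.122,.10],90)"
```

```text
d [0.297 0.604 0.628] a [ 0.0048  0.0013 -0.012 ] yaw0 87.8
```

```bash
python3 -m crank '[{"ax":0.005,"ay":0.001,"az":-0.012,"dx":0.1,"dy":0.2,"dz":0,"claw":-1},{"ax":0.005,"ay":0.001,"az":-0.012,"dx":0.2,"dy":0.4,"dz":0,"claw":-1},{"ax":0.005,"ay":0.001,"az":-0.012,"dx":0.297,"dy":0.604,"dz":0.05,"claw":-1},{"ax":0.005,"ay":0.001,"az":-0.012,"dx":0.297,"dy":0.604,"dz":0.25,"claw":-1},{"ax":0.005,"ay":0.001,"az":-0.012,"dx":0.297,"dy":0.604,"dz":0.45,"claw":-1},{"ax":0.005,"ay":0.001,"az":-0.012,"dx":0.297,"dy":0.604,"dz":0.62,"claw":-1},{"ax":0.005,"ay":0.001,"az":-0.012,"dx":0.297,"dy":0.604,"dz":0.62,"claw":-1}]'
python3 -c "from h import *;move([.5234,-.122,.0145],90)"
```

```text
clock: 9.4
eef_pos: [0.5182, -0.121, 0.0957]
tool_rot: [-3.129, -0.001, 1.571]
wrist_force: [-0.8, 0.3, 0.6]
opening: 0.0917
d [-0.005  0.031  0.406] a [-0.0041 -0.0002  0.0001] yaw0 90.0
```

```bash
python3 -m crank '[{"ax":-0.003,"ay":0,"az":0,"dx":-0.005,"dy":0.03,"dz":0.15,"claw":-1},{"ax":-0.003,"ay":0,"az":0,"dx":-0.005,"dy":0.03,"dz":0.27,"claw":-1},{"ax":-0.003,"ay":0,"az":0,"dx":-0.005,"dy":0.03,"dz":0.35,"claw":-1},{"ax":-0.003,"ay":0,"az":0,"dx":-0.005,"dy":0.03,"dz":0.39,"claw":-1},{"ax":-0.003,"ay":0,"az":0,"dx":-0.005,"dy":0.03,"dz":0.4,"claw":-1},{"ax":-0.003,"ay":0,"az":0,"dx":-0.005,"dy":0.03,"dz":0.405,"claw":-1},{"ax":-0.003,"ay":0,"az":0,"dx":-0.005,"dy":0.03,"dz":0.405,"claw":-1}]' 15
python3 -m crank '[{"ax":0,"ay":0,"az":0,"dx":0,"dy":0,"dz":0,"claw":1},{"ax":0,"ay":0,"az":0,"dx":0,"dy":0,"dz":0,"claw":1},{"ax":0,"ay":0,"az":0,"dx":0,"dy":0,"dz":0,"claw":1},{"ax":0,"ay":0,"az":0,"dx":0,"dy":0,"dz":0,"claw":1},{"ax":0,"ay":0,"az":0,"dx":0,"dy":0,"dz":0,"claw":1},{"ax":0,"ay":0,"az":0,"dx":0,"dy":0,"dz":0,"claw":1}]' 15
python3 -m crank '[{"ax":0,"ay":0,"az":0,"dx":0,"dy":0,"dz":-0.15,"claw":1},{"ax":0,"ay":0,"az":0,"dx":0,"dy":0,"dz":-0.4,"claw":1},{"ax":0,"ay":0,"az":0,"dx":0,"dy":0,"dz":-0.65,"claw":1},{"ax":0,"ay":0,"az":0,"dx":0,"dy":0,"dz":-0.85,"claw":1},{"ax":0,"ay":0,"az":0,"dx":0,"dy":0,"dz":-0.85,"claw":1}]' 15
python3 -c "from h import *;move([.3931,-.2607,.08],87.7)"
```

```text
clock: 10.1
eef_pos: [0.5239, -0.1221, 0.0157]
tool_rot: [-3.14, -0.0, 1.571]
wrist_force: [-0.4, -1.1, -1.1]
opening: 0.0916
clock: 10.7
eef_pos: [0.5239, -0.1221, 0.0157]
tool_rot: [-3.14, -0.0, 1.571]
wrist_force: [-0.2, -0.1, 1.3]
opening: 0.0553
clock: 11.2
eef_pos: [0.5284, -0.1232, 0.1919]
tool_rot: [3.132, 0.001, 1.571]
wrist_force: [0.4, -0.1, -0.1]
opening: 0.0555
d [-0.687 -0.682  0.554] a [0.003  0.0003 0.0127] yaw0 90.0
```

```bash
python3 -m crank '[{"ax":0.002,"ay":0,"az":0.0127,"dx":-0.17,"dy":-0.17,"dz":0,"claw":1},{"ax":0.002,"ay":0,"az":0.0127,"dx":-0.34,"dy":-0.34,"dz":0,"claw":1},{"ax":0.002,"ay":0,"az":0.0127,"dx":-0.5,"dy":-0.5,"dz":0,"claw":1},{"ax":0.002,"ay":0,"az":0.0127,"dx":-0.62,"dy":-0.62,"dz":0,"claw":1},{"ax":0.002,"ay":0,"az":0.0127,"dx":-0.687,"dy":-0.682,"dz":0.05,"claw":1},{"ax":0.002,"ay":0,"az":0.0127,"dx":-0.687,"dy":-0.682,"dz":0.2,"claw":1},{"ax":0.002,"ay":0,"az":0.0127,"dx":-0.687,"dy":-0.682,"dz":0.4,"claw":1},{"ax":0.002,"ay":0,"az":0.0127,"dx":-0.687,"dy":-0.682,"dz":0.53,"claw":1},{"ax":0.002,"ay":0,"az":0.0127,"dx":-0.687,"dy":-0.682,"dz":0.53,"claw":1}]' 15
python3 - <<'E'
from h import *
p=shoot('wrist'); cv2.imwrite('pics/w4.png',p['pixels'])
move([.3931,-.2607,.022],87.7)
E
```

```text
clock: 12.1
eef_pos: [0.3897, -0.2589, 0.0812]
tool_rot: [-3.137, -0.002, 1.531]
wrist_force: [-0.5, -0.1, -0.1]
opening: 0.0555
d [-0.005  0.011  0.305] a [-0.0005 -0.0003 -0.    ] yaw0 87.7
```

View pics/w4.png

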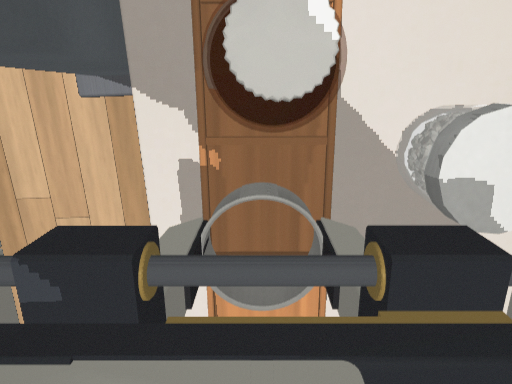

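The round cutter is held level (ring at pixel 262,245) over the middle pocket. The fingertips would meet the 11 mm rim, so I'll release about 2 mm above the floor.

```bash
python3 -m crank '[{"ax":0,"ay":0,"az":0,"dx":-0.005,"dy":0.01,"dz":0.12,"claw":1},{"ax":0,"ay":0,"az":0,"dx":-0.005,"dy":0.01,"dz":0.2,"claw":1},{"ax":0,"ay":0,"az":0,"dx":-0.005,"dy":0.01,"dz":0.25,"claw":1},{"ax":0,"ay":0,"az":0,"dx":-0.005,"dy":0.01,"dz":0.28,"claw":1},{"ax":0,"ay":0,"az":0,"dx":-0.005,"dy":0.01,"dz":0.293,"claw":1},{"ax":0,"ay":0,"az":0,"dx":-0.005,"dy":0.01,"dz":0.293,"claw":1},{"ax":0,"ay":0,"az":0,"dx":-0.005,"dy":0.01,"dz":0.293,"claw":1}]' 15
python3 -c "from h import *;move([.3931,-.2607,.0235],87.7)"
```

```text
clock: 12.85
eef_pos: [0.3934, -0.2611, 0.0251]
tool_rot: [-3.141, -0.001, 1.53]
wrist_force: [-0.1, -0.0, 0.3]
opening: 0.0553
d [ 0.002 -0.002  0.008] a [-0.0002 -0.0002 -0.0001] yaw0 87.7
```

```bash
python3 -m crank '[{"ax":0,"ay":0,"az":0,"dx":0,"dy":0,"dz":0.007,"claw":1},{"ax":0,"ay":0,"az":0,"dx":0,"dy":0,"dz":0.007,"claw":1},{"ax":0,"ay":0,"az":0,"dx":0,"dy":0,"dz":0.007,"claw":-0.4},{"ax":0,"ay":0,"az":0,"dx":0,"dy":0,"dz":0.007,"claw":-0.6},{"ax":0,"ay":0,"az":0,"dx":0,"dy":0,"dz":0.007,"claw":-0.8},{"ax":0,"ay":0,"az":0,"dx":0,"dy":0,"dz":0.007,"claw":-0.8},{"ax":0,"ay":0,"az":0,"dx":0,"dy":0,"dz":0.007,"claw":-0.8}]' 15
python3 -m crank '[{"ax":0,"ay":0,"az":0,"dx":0,"dy":0,"dz":-0.1,"claw":-1},{"ax":0,"ay":0,"az":0,"dx":0,"dy":0,"dz":-0.3,"claw":-1},{"ax":0,"ay":0,"az":0,"dx":0,"dy":0,"dz":-0.55,"claw":-1},{"ax":0,"ay":0,"az":0,"dx":0,"dy":0,"dz":-0.8,"claw":-1},{"ax":0,"ay":0,"az":0,"dx":0,"dy":0,"dz":-1,"claw":-1},{"ax":0,"ay":0,"az":0,"dx":0,"dy":0,"dz":-1,"claw":-1}]'
python3 - <<'E'
from h import *
p=shoot('wrist'); C=cloud(p); cv2.imwrite('pics/w5.png',p['pixels'])
m=(C[...,2]>.018)&(C[...,2]<.05)&(abs(C[...,1]+.261)<.045)&(abs(C[...,0]-.393)<.05)
print('round',m.sum(),rect(C[m][:,:2]),np.percentile(C[m][:,2],[50,90]))
move([.48,.30,.24],90)
E
```

```text
clock: 13.55
eef_pos: [0.3934, -0.2611, 0.0237]
tool_rot: [-3.141, -0.001, 1.53]
wrist_force: [0.1, -0.0, 0.4]
opening: 0.0822
clock: 14.15
eef_pos: [0.3968, -0.2633, 0.2294]
tool_rot: [3.132, 0.003, 1.53]
wrist_force: [1.3, -0.6, 0.4]
opening: 0.0917
round 490 (array([ 393.6, -261.5]), array([57.9, 57.8]), 42.0) [0.02935668 0.03065029]
d [ 2.826  0.31  -0.069] a [ 0.0019  0.0005 -0.0128] yaw0 87.7
```

The round cutter lies flat (top at z=0.030), centred in the middle pocket. Next is the heart.

```bash
python3 -m crank '[{"ax":0.002,"ay":0,"az":-0.0128,"dx":0.2,"dy":0.2,"dz":-0.1,"claw":-1},{"ax":0.002,"ay":0,"az":-0.0128,"dx":0.42,"dy":0.3,"dz":-0.1,"claw":-1},{"ax":0.002,"ay":0,"az":-0.0128,"dx":0.65,"dy":0.3,"dz":-0.1,"claw":-1},{"ax":0.002,"ay":0,"az":-0.0128,"dx":0.9,"dy":0.33,"dz":-0.1,"claw":-1}]'
python3 -m crank '[{"ax":0,"ay":0,"az":0,"dx":0.25,"dy":0.02,"dz":0,"claw":-1},{"ax":0,"ay":0,"az":0,"dx":0.5,"dy":0.05,"dz":0,"claw":-1},{"ax":0,"ay":0,"az":0,"dx":0.75,"dy":0.05,"dz":0,"claw":-1},{"ax":0,"ay":0,"az":0,"dx":1,"dy":0.05,"dz":0,"claw":-1}]'
python3 -m crank '[{"ax":0,"ay":0,"az":0,"dx":0.25,"dy":0,"dz":0,"claw":-1},{"ax":0,"ay":0,"az":0,"dx":0.5,"dy":0,"dz":0,"claw":-1},{"ax":0,"ay":0,"az":0,"dx":0.75,"dy":0,"dz":0,"claw":-1},{"ax":0,"ay":0,"az":0,"dx":0.85,"dy":0,"dz":0,"claw":-1},{"ax":0,"ay":0,"az":0,"dx":0.85,"dy":0,"dz":0,"claw":-1},{"ax":0,"ay":0,"az":0,"dx":0.85,"dy":0,"dz":0,"claw":-1}]'
cat > heart.py <<'E'
from h import *
from scipy.optimize import minimize
def bands(C,cx,cy,hw=.05):
    m=(C[...,2]>.013)&(C[...,2]<.035)&(abs(C[...,1]-cy)<hw)&(abs(C[...,0]-cx)<hw); return C[m][:,:2]*1000
E
python3 - <<'E'
from heart import *
p=shoot('wrist'); C=cloud(p); cv2.imwrite('pics/w6.png',p['pixels'])
h=bands(C,.5,.345); s=bands(C,.521,.222,.042)
print('square',len(s),rect(s)); print('heart',len(h),rect(h))
np.save('h.npy',h)
# symmetry axis: find yaw,center: reflect hull points
H=cv2.convexHull(h.astype(np.float32))[:,0]
for a in range(0,180,10):
    u=np.array([np.cos(np.radians(a)),np.sin(np.radians(a))]); q=h@u; print(a,round(np.ptp(q),1),round((q.max()+q.min())/2,1),end=' | ')
E
```

```text
clock: 14.6
eef_pos: [0.4672, -0.0872, 0.2453]
tool_rot: [-3.139, 0.001, 1.57]
wrist_force: [0.5, -0.2, -0.5]
opening: 0.0921
clock: 15.0
eef_pos: [0.476, 0.1122, 0.2433]
tool_rot: [-3.136, 0.002, 1.57]
wrist_force: [-0.3, 0.4, -0.9]
opening: 0.092
clock: 15.6
eef_pos: [0.475, 0.2816, 0.241]
tool_rot: [-3.133, 0.004, 1.571]
wrist_force: [0.6, -0.9, 0.5]
opening: 0.092
square 554 (array([521509.1, 220702.9]), array([50760.8, 51727.8]), 4.2)
heart 465 (array([499532.8, 342706.6]), array([55994.2, 55305.7]), 56.8)
0 59.0 508.4 | 10 57.7 561.8 | 20 58.5 596.2 | 30 59.5 611.5 | 40 59.1 608.0 | 50 57.5 585.8 | 60 55.6 545.6 | 70 58.4 491.8 | 80 60.7 423.3 | 90 62.1 341.8 | 100 63.2 250.2 | 110 62.8 150.9 | 120 61.7 47.0 | 130 59.8 -58.4 | 140 57.2 -162.2 | 150 56.3 -262.3 | 160 58.6 -356.2 | 170 59.6 -439.0 |
```

View pics/w6.png

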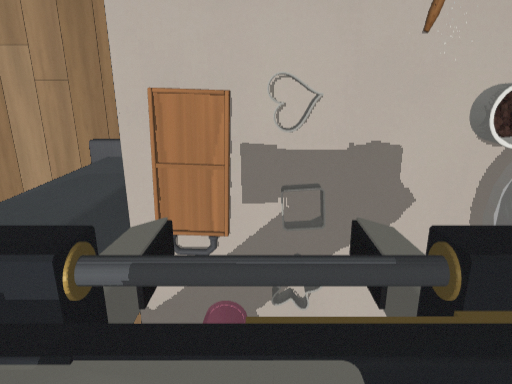

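The heart's symmetry axis is at about 12°, point toward +x (pixel 322,96). Its centre is (0.510,0.344), so the grip point is (0.500,0.342) with yaw 12°.

```bash
python3 -c "
from h import *
print(robot.state()['joint_pos'].round(2));move([.500,.342,.10],12)"
```

```text
[-0.54  0.3  -0.05  1.8   0.01  1.06 -0.6 ]
d [0.311 0.127 0.704] a [-0.0012  0.0029  0.4328] yaw0 89.9
```

```bash
python3 -m crank '[{"ax":-0.001,"ay":0.001,"az":0.4328,"dx":0.2,"dy":0.1,"dz":0,"claw":-1},{"ax":-0.001,"ay":0.001,"az":0.4328,"dx":0.311,"dy":0.127,"dz":0,"claw":-1},{"ax":-0.001,"ay":0.001,"az":0.4328,"dx":0.311,"dy":0.127,"dz":0.1,"claw":-1},{"ax":-0.001,"ay":0.001,"az":0.4328,"dx":0.311,"dy":0.127,"dz":0.2,"claw":-1},{"ax":-0.001,"ay":0.001,"az":0.4328,"dx":0.311,"dy":0.127,"dz":0.3,"claw":-1},{"ax":-0.001,"ay":0.001,"az":0.4328,"dx":0.311,"dy":0.127,"dz":0.4,"claw":-1},{"ax":-0.001,"ay":0.001,"az":0.4328,"dx":0.311,"dy":0.127,"dz":0.5,"claw":-1},{"ax":-0.001,"ay":0.001,"az":0.4328,"dx":0.311,"dy":0.127,"dz":0.6,"claw":-1},{"ax":-0.001,"ay":0.001,"az":0.4328,"dx":0.311,"dy":0.127,"dz":0.7,"claw":-1},{"ax":-0.001,"ay":0.001,"az":0.4328,"dx":0.311,"dy":0.127,"dz":0.7,"claw":-1},{"ax":-0.001,"ay":0.001,"az":0.4328,"dx":0.311,"dy":0.127,"dz":0.7,"claw":-1}]' 15
python3 -c "
from h import *
move([.500,.342,.016],12)"
```

```text
clock: 16.75
eef_pos: [0.5002, 0.3404, 0.1008]
tool_rot: [3.137, 0.006, 0.211]
wrist_force: [1.5, -0.2, 0.3]
opening: 0.0917
d [ 0.003 -0.01   0.424] a [0.0014 0.0018 0.0005] yaw0 12.1
```

```bash
python3 -m crank '[{"ax":0.001,"ay":0.001,"az":0,"dx":0,"dy":-0.01,"dz":0.15,"claw":-1},{"ax":0.001,"ay":0.001,"az":0,"dx":0,"dy":-0.01,"dz":0.28,"claw":-1},{"ax":0.001,"ay":0.001,"az":0,"dx":0,"dy":-0.01,"dz":0.36,"claw":-1},{"ax":0.001,"ay":0.001,"az":0,"dx":0,"dy":-0.01,"dz":0.4,"claw":-1},{"ax":0.001,"ay":0.001,"az":0,"dx":0,"dy":-0.01,"dz":0.416,"claw":-1},{"ax":0.001,"ay":0.001,"az":0,"dx":0,"dy":-0.01,"dz":0.416,"claw":-1},{"ax":0.001,"ay":0.001,"az":0,"dx":0,"dy":-0.01,"dz":0.416,"claw":-1}]' 15
python3 -m crank '[{"ax":0,"ay":0,"az":0,"dx":0,"dy":0,"dz":0,"claw":1},{"ax":0,"ay":0,"az":0,"dx":0,"dy":0,"dz":0,"claw":1},{"ax":0,"ay":0,"az":0,"dx":0,"dy":0,"dz":0,"claw":1},{"ax":0,"ay":0,"az":0,"dx":0,"dy":0,"dz":0,"claw":1},{"ax":0,"ay":0,"az":0,"dx":0,"dy":0,"dz":0,"claw":1},{"ax":0,"ay":0,"az":0,"dx":0,"dy":0,"dz":0,"claw":1}]' 15
python3 -m crank '[{"ax":0,"ay":0,"az":0,"dx":0,"dy":0,"dz":-0.15,"claw":1},{"ax":0,"ay":0,"az":0,"dx":0,"dy":0,"dz":-0.4,"claw":1},{"ax":0,"ay":0,"az":0,"dx":0,"dy":0,"dz":-0.65,"claw":1},{"ax":0,"ay":0,"az":0,"dx":0,"dy":0,"dz":-0.9,"claw":1},{"ax":0,"ay":0,"az":0,"dx":0,"dy":0,"dz":-1,"claw":1},{"ax":0,"ay":0,"az":0,"dx":0,"dy":0,"dz":-1,"claw":1}]' 15
python3 -c "
from h import *
move([.45,.28,.23],87.7)"
```

```text
clock: 17.45
eef_pos: [0.5003, 0.3424, 0.0187]
tool_rot: [3.141, 0.001, 0.211]
wrist_force: [0.5, -0.4, 0.3]
opening: 0.0921
clock: 18.05
eef_pos: [0.5003, 0.3425, 0.0188]
tool_rot: [3.141, 0.001, 0.211]
wrist_force: [-0.4, 1.0, 2.2]
opening: 0.0627
clock: 18.65
eef_pos: [0.5027, 0.3441, 0.2234]
tool_rot: [-3.138, -0.007, 0.211]
wrist_force: [-0.1, 0.7, -0.7]
opening: 0.0623
d [-0.325  0.258 -0.036] a [ 4.0e-04 -2.5e-03 -4.2e-01] yaw0 12.1
```

```bash
python3 -m crank '[{"ax":0,"ay":-0.002,"az":-0.42,"dx":-0.1,"dy":0.1,"dz":-0.05,"claw":1},{"ax":0,"ay":-0.002,"az":-0.42,"dx":-0.2,"dy":0.2,"dz":-0.05,"claw":1},{"ax":0,"ay":-0.002,"az":-0.42,"dx":-0.325,"dy":0.258,"dz":-0.05,"claw":1},{"ax":0,"ay":-0.002,"az":-0.42,"dx":-0.325,"dy":0.258,"dz":-0.05,"claw":1},{"ax":0,"ay":-0.002,"az":-0.42,"dx":-0.325,"dy":0.258,"dz":-0.05,"claw":1},{"ax":0,"ay":-0.002,"az":-0.42,"dx":-0.325,"dy":0.258,"dz":-0.05,"claw":1},{"ax":0,"ay":-0.002,"az":-0.42,"dx":-0.325,"dy":0.258,"dz":-0.05,"claw":1},{"ax":0,"ay":-0.002,"az":-0.42,"dx":-0.325,"dy":0.258,"dz":-0.05,"claw":1},{"ax":0,"ay":-0.002,"az":-0.42,"dx":-0.325,"dy":0.258,"dz":-0.05,"claw":1},{"ax":0,"ay":-0.002,"az":-0.42,"dx":-0.325,"dy":0.258,"dz":-0.05,"claw":1}]' 15
python3 -m crank '[{"ax":0,"ay":0,"az":0,"dx":-0.25,"dy":0,"dz":0,"claw":1},{"ax":0,"ay":0,"az":0,"dx":-0.5,"dy":0,"dz":0,"claw":1},{"ax":0,"ay":0,"az":0,"dx":-0.75,"dy":0,"dz":0,"claw":1},{"ax":0,"ay":0,"az":0,"dx":-1,"dy":0,"dz":0,"claw":1}]' 15
python3 -m crank '[{"ax":0,"ay":0,"az":0,"dx":-0.25,"dy":0,"dz":0,"claw":1},{"ax":0,"ay":0,"az":0,"dx":-0.5,"dy":0,"dz":0,"claw":1},{"ax":0,"ay":0,"az":0,"dx":-0.75,"dy":0,"dz":0,"claw":1},{"ax":0,"ay":0,"az":0,"dx":-1,"dy":0,"dz":0,"claw":1}]' 15
python3 -c "
from h import *
move([.3893,-.3556,.09],87.7)"
```

```text
clock: 19.65
eef_pos: [0.449, 0.2793, 0.2312]
tool_rot: [-3.141, 0.001, 1.532]
wrist_force: [0.2, -0.5, -1.1]
opening: 0.0624
clock: 20.05
eef_pos: [0.4403, 0.0783, 0.2307]
tool_rot: [-3.14, 0.001, 1.528]
wrist_force: [0.9, -0.2, -0.3]
opening: 0.0628
clock: 20.45
eef_pos: [0.4309, -0.1214, 0.2305]
tool_rot: [-3.14, 0.001, 1.525]
wrist_force: [1.6, -0.1, -0.2]
opening: 0.0624
d [-1.178 -0.153  0.704] a [-0.0007  0.0004 -0.0019] yaw0 87.4
```

```bash
python3 -m crank '[{"ax":0,"ay":0,"az":0,"dx":-0.25,"dy":-0.03,"dz":0,"claw":1},{"ax":0,"ay":0,"az":0,"dx":-0.5,"dy":-0.06,"dz":0,"claw":1},{"ax":0,"ay":0,"az":0,"dx":-0.75,"dy":-0.1,"dz":0,"claw":1},{"ax":0,"ay":0,"az":0,"dx":-1,"dy":-0.15,"dz":0,"claw":1},{"ax":0,"ay":0,"az":0,"dx":-1,"dy":-0.15,"dz":0,"claw":1}]' 15
python3 -m crank '[{"ax":0,"ay":0,"az":0,"dx":-0.17,"dy":0,"dz":0.1,"claw":1},{"ax":0,"ay":0,"az":0,"dx":-0.17,"dy":0,"dz":0.3,"claw":1},{"ax":0,"ay":0,"az":0,"dx":-0.17,"dy":0,"dz":0.5,"claw":1},{"ax":0,"ay":0,"az":0,"dx":-0.17,"dy":0,"dz":0.68,"claw":1},{"ax":0,"ay":0,"az":0,"dx":-0.17,"dy":0,"dz":0.68,"claw":1}]' 15
python3 - <<'E'
from h import *
p=shoot('wrist'); cv2.imwrite('pics/w7.png',p['pixels'])
move([.3893,-.3556,.0255],87.7)
E
```

```text
clock: 20.95
eef_pos: [0.3882, -0.3267, 0.2306]
tool_rot: [-3.138, 0.005, 1.511]
wrist_force: [-0.1, 0.2, 0.7]
opening: 0.0623
clock: 21.45
eef_pos: [0.3821, -0.3578, 0.0897]
tool_rot: [-3.129, -0.0, 1.509]
wrist_force: [-1.1, 0.6, 0.8]
opening: 0.0625
d [0.021 0.03  0.334] a [-0.0029  0.0006 -0.0068] yaw0 86.5
```

View pics/w7.png

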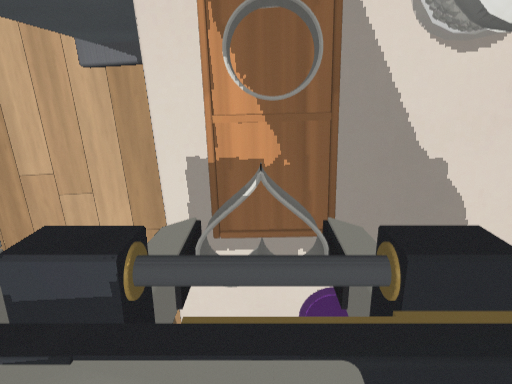

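The heart is held with its point toward +y (pixel 262,168) above the far pocket. I'll lower and release it.

```bash
python3 -m crank '[{"ax":-0.003,"ay":0,"az":-0.0068,"dx":0.02,"dy":0.03,"dz":0.1,"claw":1},{"ax":-0.003,"ay":0,"az":-0.0068,"dx":0.02,"dy":0.03,"dz":0.2,"claw":1},{"ax":-0.003,"ay":0,"az":-0.0068,"dx":0.02,"dy":0.03,"dz":0.27,"claw":1},{"ax":-0.003,"ay":0,"az":-0.0068,"dx":0.02,"dy":0.03,"dz":0.31,"claw":1},{"ax":-0.003,"ay":0,"az":-0.0068,"dx":0.02,"dy":0.03,"dz":0.33,"claw":1},{"ax":-0.003,"ay":0,"az":-0.0068,"dx":0.02,"dy":0.03,"dz":0.33,"claw":1},{"ax":-0.003,"ay":0,"az":-0.0068,"dx":0.02,"dy":0.03,"dz":0.33,"claw":1}]' 15
python3 -c "
from h import *
move([.3893,-.3556,.0245],87.7)"
```

```text
clock: 22.2
eef_pos: [0.3897, -0.3564, 0.0271]
tool_rot: [3.14, 0.003, 1.53]
wrist_force: [-0.0, -0.7, -0.9]
opening: 0.0623
d [ 0.004 -0.002  0.013] a [ 0.0004  0.0008 -0.0001] yaw0 87.7
```

```bash
python3 -m crank '[{"ax":0,"ay":0,"az":0,"dx":0.003,"dy":0,"dz":0.012,"claw":1},{"ax":0,"ay":0,"az":0,"dx":0.003,"dy":0,"dz":0.012,"claw":1},{"ax":0,"ay":0,"az":0,"dx":0.003,"dy":0,"dz":0.012,"claw":-0.5},{"ax":0,"ay":0,"az":0,"dx":0.003,"dy":0,"dz":0.012,"claw":-0.7},{"ax":0,"ay":0,"az":0,"dx":0.003,"dy":0,"dz":0.012,"claw":-0.9},{"ax":0,"ay":0,"az":0,"dx":0.003,"dy":0,"dz":0.012,"claw":-1},{"ax":0,"ay":0,"az":0,"dx":0.003,"dy":0,"dz":0.012,"claw":-1}]' 15
python3 -m crank '[{"ax":0,"ay":0,"az":0,"dx":0,"dy":0,"dz":-0.1,"claw":-1},{"ax":0,"ay":0,"az":0,"dx":0,"dy":0,"dz":-0.3,"claw":-1},{"ax":0,"ay":0,"az":0,"dx":0,"dy":0,"dz":-0.55,"claw":-1},{"ax":0,"ay":0,"az":0,"dx":0,"dy":0,"dz":-0.8,"claw":-1},{"ax":0,"ay":0,"az":0,"dx":0,"dy":0,"dz":-1,"claw":-1},{"ax":0,"ay":0,"az":0,"dx":0,"dy":0,"dz":-1,"claw":-1}]'
python3 - <<'E'
from h import *
p=shoot('top'); C=cloud(p); cv2.imwrite('pics/t1.png',cv2.resize(p['pixels'][130:230,100:420],None,fx=2.4,fy=2.4,interpolation=cv2.INTER_CUBIC))
m=(C[...,2]>.018)&(C[...,2]<.045)&(abs(C[...,1]+.346)<.045)&(abs(C[...,0]-.390)<.05)
print('heart',m.sum(),rect(C[m][:,:2]),np.percentile(C[m][:,2],[50,90]) if m.sum() else '')
move([.526,.007,.25],90)
E
```

```text
clock: 22.9
eef_pos: [0.3897, -0.3558, 0.0247]
tool_rot: [3.141, 0.003, 1.53]
wrist_force: [-0.6, 0.2, 0.6]
opening: 0.0913
clock: 23.5
eef_pos: [0.3923, -0.3581, 0.2307]
tool_rot: [3.131, 0.008, 1.53]
wrist_force: [0.1, -0.2, -0.7]
opening: 0.0915
heart 13 (array([ 405.1, -336. ]), array([ 2.1, 50.2]), 41.7) [0.02957192 0.03229579]
d [ 1.843  0.601 -0.117] a [ 0.0023  0.0018 -0.0129] yaw0 87.7
```

View pics/t1.png

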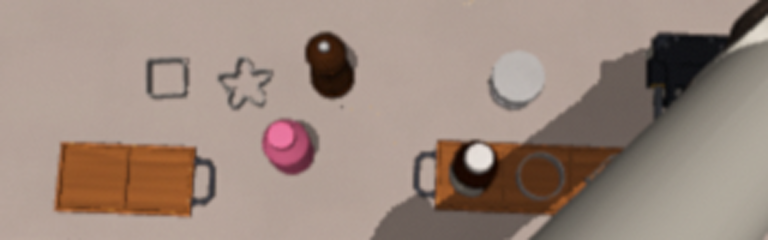

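The arm hides the heart for now, so I'll check it from the mill. The top view shows the bottle and round cutter seated, with the jar, star and pink bottle undisturbed.

```bash
python3 -m crank '[{"ax":0.002,"ay":0.002,"az":-0.0129,"dx":0.2,"dy":0.2,"dz":-0.15,"claw":-1},{"ax":0.002,"ay":0.002,"az":-0.0129,"dx":0.4,"dy":0.4,"dz":-0.15,"claw":-1},{"ax":0.002,"ay":0.002,"az":-0.0129,"dx":0.6,"dy":0.55,"dz":-0.15,"claw":-1},{"ax":0.002,"ay":0.002,"az":-0.0129,"dx":0.85,"dy":0.6,"dz":-0.15,"claw":-1},{"ax":0.002,"ay":0.002,"az":-0.0129,"dx":1,"dy":0.6,"dz":-0.15,"claw":-1}]'
python3 -m crank '[{"ax":0,"ay":0,"az":0,"dx":0.25,"dy":0.03,"dz":0,"claw":-1},{"ax":0,"ay":0,"az":0,"dx":0.5,"dy":0.03,"dz":0,"claw":-1},{"ax":0,"ay":0,"az":0,"dx":0.75,"dy":0.03,"dz":0,"claw":-1},{"ax":0,"ay":0,"az":0,"dx":0.85,"dy":0.03,"dz":0,"claw":-1},{"ax":0,"ay":0,"az":0,"dx":0.85,"dy":0.03,"dz":0,"claw":-1}]'
python3 - <<'E'
from h import *
p=shoot('top'); C=cloud(p); cv2.imwrite('pics/t2.png',cv2.resize(p['pixels'][130:230,100:420],None,fx=2.4,fy=2.4,interpolation=cv2.INTER_CUBIC))
m=(C[...,2]>.018)&(C[...,2]<.045)&(abs(C[...,1]+.346)<.045)&(abs(C[...,0]-.390)<.05)
print('heart',m.sum(),rect(C[m][:,:2]),np.percentile(C[m][:,2],[50,90]) if m.sum() else '')
p=shoot('wrist'); C=cloud(p); cv2.imwrite('pics/w8.png',p['pixels'])
m=(C[...,2]>.118)&(C[...,2]<.16)&(abs(C[...,1]-.007)<.045)&(abs(C[...,0]-.526)<.05)
k=m&(C[...,2]>.143)
print('head',m.sum(),rect(C[m][:,:2]),'knob',k.sum(),rect(C[k][:,:2]))
for n,(y,x) in dict(square=(.222,.521)).items():
    m=(C[...,2]>.013)&(C[...,2]<.035)&(abs(C[...,1]-y)<.042)&(abs(C[...,0]-x)<.05)
    print(n,rect(C[m][:,:2]))
move([.526,.007,.119],90)
E
```

```text
clock: 24.05
eef_pos: [0.5198, -0.1592, 0.2559]
tool_rot: [-3.141, -0.0, 1.571]
wrist_force: [-0.1, 0.2, 0.2]
opening: 0.0917
clock: 24.55
eef_pos: [0.5245, 0.0162, 0.254]
tool_rot: [-3.137, -0.002, 1.58]
wrist_force: [0.8, -0.4, -1.2]
opening: 0.0919
heart 72 (array([ 390. , -356.1]), array([54.2, 54.6]), 45.2) [0.02783227 0.03085656]
head 2502 (array([525.8,   8. ]), array([48.3, 48.6]), 46.8) knob 179 (array([525.6,   8.2]), array([11.3, 11.1]), 0.0)
square (array([0., 0.]), array([0., 0.]), 0.0)
d [-0.019  0.008  0.678] a [-0.0011  0.0001  0.0006] yaw0 90.1
```

View pics/w8.png

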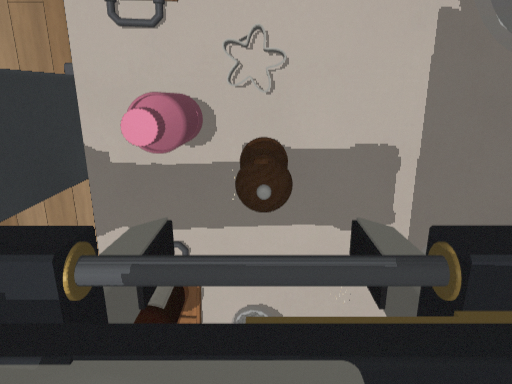

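The mill's head is centred at (0.526,0.008) with the knob at pixel (264,192), and the heart is flat in the far pocket. I'll grip the mill now.

```bash
python3 -m crank '[{"ax":-0.001,"ay":0,"az":0,"dx":-0.014,"dy":0.008,"dz":0.2,"claw":-1},{"ax":-0.001,"ay":0,"az":0,"dx":-0.014,"dy":0.008,"dz":0.4,"claw":-1},{"ax":-0.001,"ay":0,"az":0,"dx":-0.014,"dy":0.008,"dz":0.55,"claw":-1},{"ax":-0.001,"ay":0,"az":0,"dx":-0.014,"dy":0.008,"dz":0.64,"claw":-1},{"ax":-0.001,"ay":0,"az":0,"dx":-0.014,"dy":0.008,"dz":0.69,"claw":-1},{"ax":-0.001,"ay":0,"az":0,"dx":-0.014,"dy":0.008,"dz":0.695,"claw":-1},{"ax":-0.001,"ay":0,"az":0,"dx":-0.014,"dy":0.008,"dz":0.695,"claw":-1}]' 25
python3 -m crank '[{"ax":0,"ay":0,"az":0,"dx":0,"dy":0,"dz":0,"claw":1},{"ax":0,"ay":0,"az":0,"dx":0,"dy":0,"dz":0,"claw":1},{"ax":0,"ay":0,"az":0,"dx":0,"dy":0,"dz":0,"claw":1},{"ax":0,"ay":0,"az":0,"dx":0,"dy":0,"dz":0,"claw":1},{"ax":0,"ay":0,"az":0,"dx":0,"dy":0,"dz":0,"claw":1},{"ax":0,"ay":0,"az":0,"dx":0,"dy":0,"dz":0,"claw":1},{"ax":0,"ay":0,"az":0,"dx":0,"dy":0,"dz":0,"claw":1}]' 25
python3 -m crank '[{"ax":0,"ay":0,"az":0,"dx":0,"dy":0,"dz":-0.1,"claw":1},{"ax":0,"ay":0,"az":0,"dx":0,"dy":0,"dz":-0.2,"claw":1},{"ax":0,"ay":0,"az":0,"dx":0,"dy":0,"dz":-0.35,"claw":1},{"ax":0,"ay":0,"az":0,"dx":0,"dy":0,"dz":-0.5,"claw":1},{"ax":0,"ay":0,"az":0,"dx":0,"dy":0,"dz":-0.5,"claw":1}]' 25
python3 -c "from h import *;move([.3886,.2275,.15],88)"
```

```text
clock: 25.35
eef_pos: [0.5264, 0.0069, 0.1159]
tool_rot: [3.141, 0.001, 1.571]
wrist_force: [0.2, 0.7, 0.1]
opening: 0.0918
clock: 26.05
eef_pos: [0.5263, 0.007, 0.116]
tool_rot: [3.142, 0.001, 1.571]
wrist_force: [0.4, -0.1, 2.2]
opening: 0.0471
clock: 26.55
eef_pos: [0.5289, 0.007, 0.2198]
tool_rot: [3.135, -0.0, 1.571]
wrist_force: [1.1, 0.4, -2.2]
opening: 0.0476
d [ 1.102 -0.704  0.344] a [ 0.0022 -0.0001  0.0112] yaw0 90.0
```

```bash
python3 -m crank '[{"ax":0.001,"ay":0,"az":0.0112,"dx":0.1,"dy":0,"dz":-0.05,"claw":1},{"ax":0.001,"ay":0,"az":0.0112,"dx":0.25,"dy":0,"dz":-0.1,"claw":1},{"ax":0.001,"ay":0,"az":0.0112,"dx":0.42,"dy":0,"dz":-0.1,"claw":1},{"ax":0.001,"ay":0,"az":0.0112,"dx":0.6,"dy":-0.05,"dz":-0.1,"claw":1},{"ax":0.001,"ay":0,"az":0.0112,"dx":0.77,"dy":-0.18,"dz":-0.1,"claw":1},{"ax":0.001,"ay":0,"az":0.0112,"dx":0.9,"dy":-0.35,"dz":-0.1,"claw":1},{"ax":0.001,"ay":0,"az":0.0112,"dx":1,"dy":-0.52,"dz":-0.1,"claw":1},{"ax":0.001,"ay":0,"az":0.0112,"dx":1,"dy":-0.65,"dz":-0.1,"claw":1},{"ax":0.001,"ay":0,"az":0.0112,"dx":1,"dy":-0.7,"dz":-0.1,"claw":1},{"ax":0.001,"ay":0,"az":0.0112,"dx":1,"dy":-0.7,"dz":-0.1,"claw":1}]' 25
python3 - <<'E'
from h import *
p=shoot('wrist'); C=cloud(p); cv2.imwrite('pics/w9.png',p['pixels'])
B=p['pixels'].astype(int); m=(B[...,2]-B[...,0]>35)&(C[...,2]>-.005)&(C[...,2]<.02)&(C[...,0]>.32)&(C[...,0]<.46)&(C[...,1]>.15)
m=cv2.morphologyEx(m.astype(np.uint8),cv2.MORPH_OPEN,np.ones((7,7)))>0
print(m.sum(),rect(C[m][:,:2]))
move([.3886,.2275,.122],88)
E
```

```text
clock: 27.55
eef_pos: [0.3875, 0.2067, 0.2382]
tool_rot: [3.139, 0.0, 1.537]
wrist_force: [0.3, 0.2, -1.3]
opening: 0.0477
11962 (array([389.4, 275. ]), array([166.7,  92.7]), 88.1)
d [ 0.104 -0.008  0.583] a [ 0.0013 -0.0002 -0.    ] yaw0 88.0
```

View pics/w9.png

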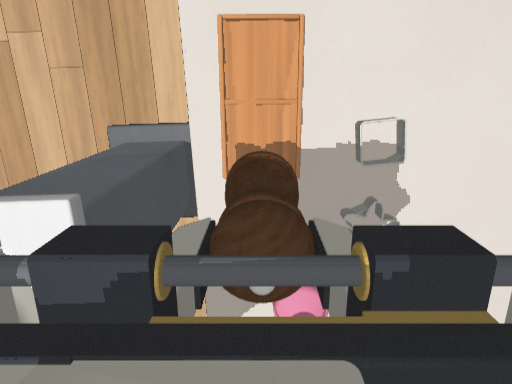

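The mill hangs upright at pixel (262,240) beside the short tray, whose body centre is confirmed at (0.389,0.271). I'll move it over the loop-end pocket and lower it.

```bash
python3 -m crank '[{"ax":0.001,"ay":0,"az":0,"dx":0.06,"dy":-0.005,"dz":0,"claw":1},{"ax":0.001,"ay":0,"az":0,"dx":0.105,"dy":-0.005,"dz":0.1,"claw":1},{"ax":0.001,"ay":0,"az":0,"dx":0.105,"dy":-0.005,"dz":0.25,"claw":1},{"ax":0.001,"ay":0,"az":0,"dx":0.105,"dy":-0.005,"dz":0.4,"claw":1},{"ax":0.001,"ay":0,"az":0,"dx":0.105,"dy":-0.005,"dz":0.5,"claw":1},{"ax":0.001,"ay":0,"az":0,"dx":0.105,"dy":-0.005,"dz":0.55,"claw":1},{"ax":0.001,"ay":0,"az":0,"dx":0.105,"dy":-0.005,"dz":0.575,"claw":1},{"ax":0.001,"ay":0,"az":0,"dx":0.105,"dy":-0.005,"dz":0.575,"claw":1},{"ax":0.001,"ay":0,"az":0,"dx":0.105,"dy":-0.005,"dz":0.575,"claw":1}]' 25
python3 -c "from h import *;move([.3886,.2275,.121],88)"
```

```text
clock: 28.5
eef_pos: [0.3902, 0.2282, 0.1244]
tool_rot: [3.139, -0.002, 1.535]
wrist_force: [-0.1, 0.3, -1.7]
opening: 0.0478
d [-0.004 -0.008  0.017] a [ 0.0008 -0.0005 -0.0002] yaw0 88.0
```

```bash
python3 -m crank '[{"ax":0,"ay":0,"az":0,"dx":0,"dy":0,"dz":0.008,"claw":1},{"ax":0,"ay":0,"az":0,"dx":0,"dy":0,"dz":0.013,"claw":1},{"ax":0,"ay":0,"az":0,"dx":0,"dy":0,"dz":0.017,"claw":1},{"ax":0,"ay":0,"az":0,"dx":0,"dy":0,"dz":0.017,"claw":1}]' 25
python3 -m crank '[{"ax":0,"ay":0,"az":0,"dx":0,"dy":0,"dz":0,"claw":-0.1},{"ax":0,"ay":0,"az":0,"dx":0,"dy":0,"dz":0,"claw":-0.3},{"ax":0,"ay":0,"az":0,"dx":0,"dy":0,"dz":0,"claw":-0.6},{"ax":0,"ay":0,"az":0,"dx":0,"dy":0,"dz":0,"claw":-1},{"ax":0,"ay":0,"az":0,"dx":0,"dy":0,"dz":0,"claw":-1},{"ax":0,"ay":0,"az":0,"dx":0,"dy":0,"dz":0,"claw":-1}]'
python3 -m crank '[{"ax":0,"ay":0,"az":0,"dx":0,"dy":0,"dz":-0.15,"claw":-1},{"ax":0,"ay":0,"az":0,"dx":0,"dy":0,"dz":-0.35,"claw":-1},{"ax":0,"ay":0,"az":0,"dx":0,"dy":0,"dz":-0.6,"claw":-1},{"ax":0,"ay":0,"az":0,"dx":0,"dy":0,"dz":-0.6,"claw":-1}]'
python3 - <<'E'
from h import *
p=shoot('wrist'); C=cloud(p); cv2.imwrite('pics/w10.png',p['pixels'])
m=(C[...,2]>.118)&(C[...,2]<.17)&(abs(C[...,1]-.228)<.045)&(abs(C[...,0]-.389)<.05)
k=m&(C[...,2]>.149)
print('head',rect(C[m][:,:2]),'knob',k.sum(),rect(C[k][:,:2]) if k.sum() else '',C[m][:,2].max())
m=(C[...,2]>.013)&(C[...,2]<.035)&(abs(C[...,1]-.222)<.037)&(abs(C[...,0]-.521)<.045)
print('sq',m.sum(),rect(C[m][:,:2]))
move([.5213,.2215,.24],94.2)
E
```

```text
clock: 28.9
eef_pos: [0.3902, 0.2283, 0.1211]
tool_rot: [3.139, -0.002, 1.535]
wrist_force: [0.2, -0.7, -2.3]
opening: 0.0479
clock: 29.5
eef_pos: [0.3903, 0.2283, 0.1212]
tool_rot: [3.139, -0.002, 1.535]
wrist_force: [0.9, -0.2, -0.4]
opening: 0.0858
clock: 29.9
eef_pos: [0.3936, 0.2303, 0.2474]
tool_rot: [3.13, -0.009, 1.535]
wrist_force: [0.8, -0.3, -0.5]
opening: 0.092
head (array([390.3, 229.7]), array([48.6, 48.4]), 44.3) knob 194 (array([390.2, 230. ]), array([11.2, 11.2]), 41.2) 0.15655034327189457
sq 632 (array([521.4, 220.8]), array([51.2, 51.2]), 3.9)
d [-0.017  0.647  0.029] a [ 0.0028 -0.002  -0.0346] yaw0 88.0
```

View pics/w10.png

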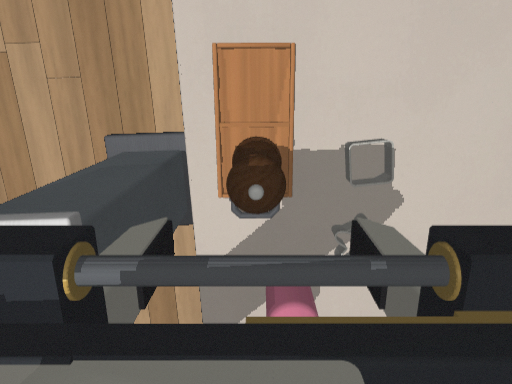

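The mill stands in the loop pocket, knob top at z=0.156 and pixel (256,192). Last is the square cutter at (0.521,0.221) with yaw 94°.

```bash
python3 -m crank '[{"ax":0.002,"ay":-0.001,"az":-0.034,"dx":0,"dy":0.2,"dz":0,"claw":-1},{"ax":0.002,"ay":-0.001,"az":-0.034,"dx":-0.01,"dy":0.4,"dz":0,"claw":-1},{"ax":0.002,"ay":-0.001,"az":-0.034,"dx":-0.02,"dy":0.64,"dz":0.05,"claw":-1},{"ax":0.002,"ay":-0.001,"az":-0.034,"dx":-0.02,"dy":0.64,"dz":0.25,"claw":-1},{"ax":0.002,"ay":-0.001,"az":-0.034,"dx":-0.02,"dy":0.64,"dz":0.5,"claw":-1},{"ax":0.002,"ay":-0.001,"az":-0.034,"dx":-0.02,"dy":0.64,"dz":0.72,"claw":-1},{"ax":0.002,"ay":-0.001,"az":-0.034,"dx":-0.02,"dy":0.64,"dz":0.72,"claw":-1}]' 15
python3 -c "from h import *;move([.5214,.221,.0175],94)"
```

```text
clock: 30.65
eef_pos: [0.5151, 0.2191, 0.0944]
tool_rot: [-3.13, 0.003, 1.642]
wrist_force: [-1.2, 0.0, 0.0]
opening: 0.0918
d [0.008 0.036 0.384] a [-0.0035  0.001   0.0005] yaw0 94.1
```

```bash
python3 -m crank '[{"ax":-0.003,"ay":0.001,"az":0,"dx":0.008,"dy":0.033,"dz":0.15,"claw":-1},{"ax":-0.003,"ay":0.001,"az":0,"dx":0.008,"dy":0.033,"dz":0.27,"claw":-1},{"ax":-0.003,"ay":0.001,"az":0,"dx":0.008,"dy":0.033,"dz":0.34,"claw":-1},{"ax":-0.003,"ay":0.001,"az":0,"dx":0.008,"dy":0.033,"dz":0.37,"claw":-1},{"ax":-0.003,"ay":0.001,"az":0,"dx":0.008,"dy":0.033,"dz":0.384,"claw":-1},{"ax":-0.003,"ay":0.001,"az":0,"dx":0.008,"dy":0.033,"dz":0.384,"claw":-1},{"ax":-0.003,"ay":0.001,"az":0,"dx":0.008,"dy":0.033,"dz":0.384,"claw":-1}]' 15
python3 -m crank '[{"ax":0,"ay":0,"az":0,"dx":0,"dy":0,"dz":0,"claw":1},{"ax":0,"ay":0,"az":0,"dx":0,"dy":0,"dz":0,"claw":1},{"ax":0,"ay":0,"az":0,"dx":0,"dy":0,"dz":0,"claw":1},{"ax":0,"ay":0,"az":0,"dx":0,"dy":0,"dz":0,"claw":1},{"ax":0,"ay":0,"az":0,"dx":0,"dy":0,"dz":0,"claw":1},{"ax":0,"ay":0,"az":0,"dx":0,"dy":0,"dz":0,"claw":1},{"ax":0,"ay":0,"az":0,"dx":0,"dy":0,"dz":0,"claw":1}]' 15
python3 -m crank '[{"ax":0,"ay":0,"az":0,"dx":0,"dy":0,"dz":-0.15,"claw":1},{"ax":0,"ay":0,"az":0,"dx":0,"dy":0,"dz":-0.4,"claw":1},{"ax":0,"ay":0,"az":0,"dx":0,"dy":0,"dz":-0.65,"claw":1},{"ax":0,"ay":0,"az":0,"dx":0,"dy":0,"dz":-0.9,"claw":1},{"ax":0,"ay":0,"az":0,"dx":0,"dy":0,"dz":-0.95,"claw":1},{"ax":0,"ay":0,"az":0,"dx":0,"dy":0,"dz":-0.95,"claw":1}]' 15
python3 -c "from h import *;move([.3914,.3135,.10],88)"
```

```text
clock: 31.35
eef_pos: [0.5217, 0.2213, 0.0188]
tool_rot: [3.141, -0.001, 1.642]
wrist_force: [0.2, 0.6, 0.2]
opening: 0.0916
clock: 32.05
eef_pos: [0.5215, 0.2213, 0.0187]
tool_rot: [3.142, -0.001, 1.642]
wrist_force: [0.1, -0.3, 0.6]
opening: 0.0492
clock: 32.65
eef_pos: [0.5231, 0.2219, 0.2113]
tool_rot: [3.137, -0.003, 1.642]
wrist_force: [0.2, 0.6, -0.6]
opening: 0.0492
d [ 0.502 -0.627  0.555] a [ 0.0015 -0.0011  0.0339] yaw0 94.1
```

```bash
python3 -m crank '[{"ax":0.001,"ay":-0.001,"az":0.034,"dx":0.17,"dy":-0.1,"dz":0,"claw":1},{"ax":0.001,"ay":-0.001,"az":0.034,"dx":0.35,"dy":-0.25,"dz":0,"claw":1},{"ax":0.001,"ay":-0.001,"az":0.034,"dx":0.502,"dy":-0.42,"dz":0,"claw":1},{"ax":0.001,"ay":-0.001,"az":0.034,"dx":0.502,"dy":-0.58,"dz":0,"claw":1},{"ax":0.001,"ay":-0.001,"az":0.034,"dx":0.502,"dy":-0.627,"dz":0,"claw":1},{"ax":0.001,"ay":-0.001,"az":0.034,"dx":0.502,"dy":-0.627,"dz":0.1,"claw":1},{"ax":0.001,"ay":-0.001,"az":0.034,"dx":0.502,"dy":-0.627,"dz":0.3,"claw":1},{"ax":0.001,"ay":-0.001,"az":0.034,"dx":0.502,"dy":-0.627,"dz":0.5,"claw":1},{"ax":0.001,"ay":-0.001,"az":0.034,"dx":0.502,"dy":-0.627,"dz":0.55,"claw":1},{"ax":0.001,"ay":-0.001,"az":0.034,"dx":0.502,"dy":-0.627,"dz":0.55,"claw":1}]' 15
python3 - <<'E'
from h import *
p=shoot('wrist'); cv2.imwrite('pics/w11.png',p['pixels'])
move([.391,.3135,.0245],88)
E
```

```text
clock: 33.65
eef_pos: [0.3901, 0.3113, 0.0986]
tool_rot: [-3.139, 0.004, 1.534]
wrist_force: [-0.1, 0.5, 0.7]
opening: 0.0492
d [ 0.005 -0.002  0.379] a [ 0.0001  0.0005 -0.0004] yaw0 87.9
```

View pics/w11.png

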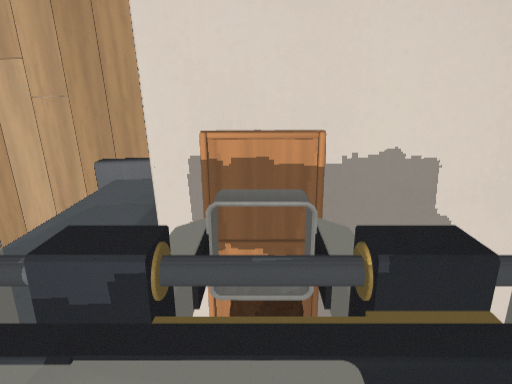

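The square is held aligned with the tray (pixel 262,250) over the far pocket. I'll lower and release it.

```bash
python3 -m crank '[{"ax":0,"ay":0,"az":0,"dx":0.005,"dy":0,"dz":0.12,"claw":1},{"ax":0,"ay":0,"az":0,"dx":0.005,"dy":0,"dz":0.23,"claw":1},{"ax":0,"ay":0,"az":0,"dx":0.005,"dy":0,"dz":0.31,"claw":1},{"ax":0,"ay":0,"az":0,"dx":0.005,"dy":0,"dz":0.355,"claw":1},{"ax":0,"ay":0,"az":0,"dx":0.005,"dy":0,"dz":0.375,"claw":1},{"ax":0,"ay":0,"az":0,"dx":0.005,"dy":0,"dz":0.378,"claw":1},{"ax":0,"ay":0,"az":0,"dx":0.005,"dy":0,"dz":0.378,"claw":1}]' 15
python3 -c "from h import *;move([.391,.3135,.0245],88)"
```

```text
clock: 34.4
eef_pos: [0.3921, 0.3139, 0.0257]
tool_rot: [3.14, 0.0, 1.534]
wrist_force: [-0.4, 0.1, 0.4]
opening: 0.0489
d [-0.002 -0.005  0.006] a [ 0.0004  0.0001 -0.0005] yaw0 87.9
```

```bash
python3 -m crank '[{"ax":0,"ay":0,"az":0,"dx":0,"dy":-0.003,"dz":0.006,"claw":1},{"ax":0,"ay":0,"az":0,"dx":0,"dy":-0.003,"dz":0.006,"claw":1},{"ax":0,"ay":0,"az":0,"dx":0,"dy":-0.003,"dz":0.006,"claw":-0.2},{"ax":0,"ay":0,"az":0,"dx":0,"dy":-0.003,"dz":0.006,"claw":-0.5},{"ax":0,"ay":0,"az":0,"dx":0,"dy":-0.003,"dz":0.006,"claw":-1},{"ax":0,"ay":0,"az":0,"dx":0,"dy":-0.003,"dz":0.006,"claw":-1},{"ax":0,"ay":0,"az":0,"dx":0,"dy":-0.003,"dz":0.006,"claw":-1}]' 15
python3 -m crank '[{"ax":0,"ay":0,"az":0,"dx":0,"dy":0,"dz":-0.1,"claw":-1},{"ax":0,"ay":0,"az":0,"dx":0,"dy":0,"dz":-0.3,"claw":-1},{"ax":0,"ay":0,"az":0,"dx":0,"dy":0,"dz":-0.55,"claw":-1},{"ax":0,"ay":0,"az":0,"dx":0,"dy":0,"dz":-0.8,"claw":-1},{"ax":0,"ay":0,"az":0,"dx":0,"dy":0,"dz":-1,"claw":-1},{"ax":0,"ay":0,"az":0,"dx":0,"dy":0,"dz":-1,"claw":-1}]'
python3 -m crank '[{"ax":0,"ay":0,"az":0,"dx":0.25,"dy":0.1,"dz":-0.1,"claw":-1},{"ax":0,"ay":0,"az":0,"dx":0.5,"dy":0.2,"dz":-0.2,"claw":-1},{"ax":0,"ay":0,"az":0,"dx":0.75,"dy":0.2,"dz":-0.2,"claw":-1},{"ax":0,"ay":0,"az":0,"dx":1,"dy":0.2,"dz":-0.2,"claw":-1},{"ax":0,"ay":0,"az":0,"dx":1,"dy":0.2,"dz":-0.2,"claw":-1}]'
python3 - <<'E'
from h import *
p=shoot('top'); C=cloud(p); cv2.imwrite('pics/t3.png',cv2.resize(p['pixels'][130:230,100:420],None,fx=2.4,fy=2.4,interpolation=cv2.INTER_CUBIC))
def chk(n,x,y,z0,z1,hw=.041):
    m=(C[...,2]>z0)&(C[...,2]<z1)&(abs(C[...,1]-y)<hw)&(abs(C[...,0]-x)<.05)
    print(n,m.sum(),rect(C[m][:,:2]) if m.sum() else '',np.percentile(C[m][:,2],[10,90]).round(3) if m.sum() else '')
chk('square',.391,.3125,.018,.05); chk('heart',.39,-.346,.018,.05); chk('round',.393,-.261,.018,.05)
chk('bottle',.397,-.175,.12,.2); chk('mill',.389,.23,.12,.2); chk('star',.517,.12,.013,.04,.05); chk('jar',.511,-.23,.05,.1,.05); chk('pink',.4225,.056,.12,.2)
E
```

```text
clock: 35.1
eef_pos: [0.3915, 0.314, 0.0244]
tool_rot: [3.14, 0.0, 1.534]
wrist_force: [-0.4, -0.7, -0.6]
opening: 0.0828
clock: 35.7
eef_pos: [0.3943, 0.3167, 0.2306]
tool_rot: [3.132, -0.008, 1.534]
wrist_force: [0.7, 0.4, -0.1]
opening: 0.0919
clock: 36.2
eef_pos: [0.439, 0.5203, 0.2712]
tool_rot: [3.134, -0.01, 1.539]
wrist_force: [-1.2, 0.1, -0.5]
opening: 0.0917
square 82 (array([391.7, 314.1]), array([51.2, 50.7]), 89.4) [0.019 0.031]
heart 70 (array([ 388.2, -356.1]), array([53.4, 55.3]), 41.4) [0.02  0.031]
round 59 (array([ 394.1, -260.2]), array([57. , 56.8]), 79.8) [0.022 0.031]
bottle 106 (array([ 397.9, -172.1]), array([27.8, 30.4]), 88.8) [0.128 0.136]
mill 257 (array([389.5, 228.4]), array([46.8, 48.8]), 42.6) [0.13  0.145]
star 88 (array([516. , 120.1]), array([65.4, 66.2]), 7.7) [0.015 0.026]
jar 398 (array([ 511.7, -229.3]), array([63.3, 66. ]), 44.5) [0.063 0.069]
pink 100 (array([422.8,  56. ]), array([29.5, 28.6]), 0.1) [0.124 0.131]
```

View pics/t3.png

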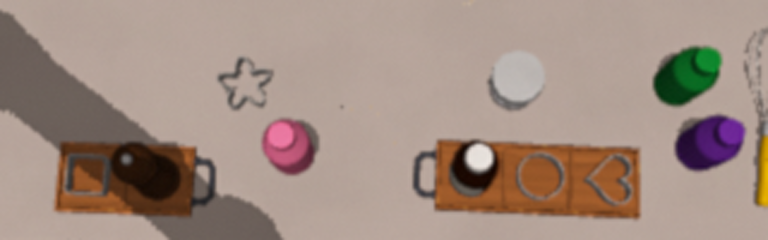

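The last view shows everything in its pocket and the distractors unmoved. Handing in.

```bash
python3 -c "
from workcell import robot
print(robot.close_job())"
```

```text
the job is handed in; nothing more can be done
None
```

Both kits are made up and the job is handed in at about 36 s of robot time, with the gripper open and clear of everything.

- **Long tray:** the brown bottle is next to the loop, the round cutter in the middle and the heart in the far pocket.
- **Short tray:** the pepper mill is next to the loop and the square cutter in the other pocket.
- **Order:** I placed them as listed: bottle, round cutter, heart, mill, square.

**Last checks**
- **Cutters:** all three lie flat, with tops at about 0.031 m, which fits 25 mm cutters on the 5 mm floor.
- **Bottle and mill:** both stand upright. The bottle's cap top measured 0.133 m and the mill's knob top 0.156 m.
- **Left in place:** the star, the jar and the pink bottle read the same positions as at the start. In the last picture the green and purple bottles also look untouched.
- **Forces:** the wrist force readings at the ends of moves stayed below about 12 N.

No check failed. The heart looks a few millimetres off centre toward the tray's end, but it is inside the pocket. While the arm was leaving the heart it blocked the top camera, so I checked the heart again once the arm had moved away.

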